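# Set and lock the height stop on a milled part

## Task

Lower the height stop by its black knob until its foot touches the aluminium block below it, pressing only gently (under 20 N on the block), and let it stand there. Then swing the red clamp handle all the way round to lock the stop, so that the foot stays in contact with the block. Leave the block where it lies and do not disturb the wooden block, the red T-handle key or the hammer.

Things in the scene. Friction and masses are not known exactly. Their poses are not given: they have to be found in the camera images.
- stand: Fixed height-stop stand. Steel base plate x -95..95, y -75..135, z 0..12 mm; grey column 44 x 40 mm centred at y = +98 mm; on it a grey arm, 52 mm wide in x, y -52..+118, z 110..145 mm; a steel lug 40 x 14 mm at y = +17 mm rises to 167 mm behind the rod. Origin: at bench height, straight under the stop's rod; z up.
- stop: Height stop: 16 mm square aluminium rod that slides only vertically through the arm, at x = y = 0 of the stand, with a round black knob on top (diameter 30 mm). Origin: centre of the knob's underside; the knob spans z 0..30 mm. At the start it is 224 to 234 mm above the bench; it can go down to 172 mm. Friction (7 N, weight 0.28 to 0.45 kg) holds it at any height where it is left.
- rod_end (a point): Lower end of the stop's rod, 134 mm below the stop's origin. Below it stands out a screwed foot with a round flat face, diameter 20 mm, fixed to the rod: its face is 12 to 26 mm below this point, differing every time and NOT measured, so feel for the contact. Sliding the stop down steadily takes 2 to 6 N of push; what the push exceeds this by presses on the block.
- part: Milled aluminium block 80 x 56 x 30 mm, lying loose on the base plate (plate top at 12 mm) under the foot, so that its top is 42 mm above the bench. Origin: centre of its underside. It must not be shifted by more than 8 mm nor pressed by the stop with more than 20 N.
- clamp (a joint): Angle of the red clamp handle, rad: 0 open, 1.5 closed at its end stop. Starts at 0 to 0.25. It turns anticlockwise seen from above, about a vertical pivot, from pointing along the stand's -x (0) to its -y (1.5). Free to about 0.75; from there a cam wedges on the rod and the handle gets stiffer, up to about 15 N at the grip post. It stays where it is left.
- clamp_grip (a point): Point on the axis of the upright red round grip post (diameter 18 mm, 40 mm tall, on the end of the red handle bar), 16 mm below the post's top; it is 179 mm above the bench. The handle bar below the post has its top at 158 mm.
- clamp_pivot (a point): Point on the clamp's vertical pivot axis at the height of clamp_grip, 85 mm from it horizontally; fixed on the stand at x = 0, y = -28 mm.
- wood_block: Loose wooden block 75 x 55 x 50 mm beside the stand; leave alone. Origin: centre of its underside.
- tee_key: Loose hex key with a red T handle (handle 70 mm along y, shaft 100 mm along x, 16 mm high), lying by the stand; leave alone. Origin: at bench height under the handle's inner side.
- hammer: Loose mallet with orange faces (head 124 mm along y, handle 180 mm to -x, 38 mm high), lying by the stand; leave alone. Origin: at bench height under the head, 40 mm from its middle.
Not all that is in view belongs to the job. Several things have the shape of the part; the one meant has the colours described above.

How it is judged:
On the way, in this order (a step that is already met when the one before it is completed fails the run):
1. the stop's foot touches the block while the clamp is still open (contact force between stop and part above 0.5 N and value of joint clamp below 0.4 rad), for 0.3 s.
2. the clamp is swung closed with the foot still on the block (contact force between stop and part above 0.5 N and value of joint clamp above 1.3 rad), for 0.3 s.
At the end, for the whole second after the job is handed in: The stop's foot rests on the block (contact force over 0.5 N), at rest, the clamp handle is closed (over 1.3 of 1.5 rad), and the block is within 8 mm of where it lay (all of step 2 and linear speed of stop below 0.005 m/s and distance of part from where it was at the start of the episode below 0.008 m); the robot touches nothing.
It fails at once if the stop presses the block with more than 20 N (contact force between stop and part above 20 N).
It fails at once if the block is shifted by more than 8 mm (distance of part from where it was at the start of the episode above 0.008 m).
It fails at once if the wooden block, the T-handle key or the hammer is moved by more than 15 mm (distance of any of wood_block, tee_key, hammer from where it was at the start of the episode above 0.015 m).
It also fails if it takes over 67 s, if anything falls off the work surface, if the arm or the gripper's body presses on something with over 40 N, if the wrist force passes 120 N, or if a joint passes its speed limit or range.

## Robot

A 6-joint arm with a two-finger parallel gripper is mounted at the origin on the work surface. World frame = base frame: x ahead of the robot, y to its left, z up, the work surface at z = 0. Lengths are in m, angles in rad, forces in N, time in s.
With the tool pointing down it reaches from about 0.275 to 0.825 m from the base axis. Payload 5.2 kg.
Tool frame: the origin (TCP) lies at the very end of the fingers, on their centre line; the grasp point (between the pads) lies 19 mm behind it; z points along the fingers, y is the line along which they close (so a half turn about z gives the same grasp; the last joint's range is limited). The gripper opens to 93 mm and grips with 3 to 60 N. Pads are 15 mm wide; open, the fingers measure 128 mm over their backs; the gripper's body (75 mm by 188 mm) begins 65 mm behind the grasp point.
Start: joints at [0.915, 0.259, 1.535, -0, 1.348, -0.203], TCP at [0.241, 0.495, 0.219] pointing down, gripper open.
Joint ranges: [-3.14, 3.14], [-0.91, 2.08], [0.19, 2.58], [-1.22, 4.36], [0.22, 2.71], [-3.12, 3.12]. Speed limits (rad/s): [2.57, 2.57, 3.14, 3.14, 3.14, 3.14].

## Interface

Orientations are given as a unit quaternion [w, x, y, z].
In Python, from station import ctrl, planner, optics, sensors gives the robot as it stands. The module is installed in compiled form; this text tells all that it offers. Calls block until the motion is done:
- ctrl.move_to(position, orientation): joint-space move of the TCP to a pose.
- ctrl.line_to(position, max_speed=0.15, ori=None): straight line of the TCP; ori=None keeps the orientation; max_speed is the mean speed in m/s.
- ctrl.move_j(angles): joint-space move.
- ctrl.grip(opening, grip_force=None): opening from 0.0 (shut) to 1.0 (fully open); grip_force is the grip in N (None keeps the last); returns when the fingers have stopped.
- ctrl.hold(seconds).
- planner.ik(position, orientation): joint angles nearest the present ones, or None.
- optics.capture(name): name is "scene" or "top" or "wrist"; returns the picture (420x560x3 uint8, blue, green, red); there is no depth.
- optics.camera_params(name): a dict with "K" (3x3 intrinsics, pixels), "extrinsics" (4x4, takes a point from world to camera coordinates). Camera axes: x right, y up, looking along -z (the intrinsics and any distortion apply to the point x, -y, -z); pixel columns grow to the right and rows downward; lengths in m; the calibration is good to about 2 mm. A picture is of the moment at which its call begins: read the wrist's pose just before it. camera_params takes no time and is no camera call; for the wrist camera it gives the pose at the moment of the call.
A pose or a line that the arm cannot do raises ctrl.IKError and nothing moves.
- ctrl.job_done(): hands the job in; it is judged then, once.
Trained networks look in the newest picture that a camera, given by its name, has taken for a name from the list of things; names that differ only in an ending like _2 or _b are one class to them, and where a whole thing is asked for, a point or a joint stands for the part that bears it (a point fixed in the world has none). Each returns a list of dicts, best first, with "confidence" (0 to 1); they miss things now and then, are a little off and sometimes report something else, mostly with a low value. They report only what shows in the picture. A call takes as long as a camera call. They do not tell look-alikes from the thing itself.
- optics.regions_of(target, camera): "mask" (420x560 bool, what is visible of it).
- optics.landmark_of(target, camera): "centre" ([x, y, z] in m, in the coordinates of the camera as it stood for that picture, good to about 4 mm: a listed point, or the origin of a listed thing).
Readings, each from a call of its own:
- sensors.get_clock(): time.
- sensors.get_joint_positions(): joint angles.
- sensors.get_qd(): joint speeds.
- sensors.get_joint_efforts(): joint torques, N m.
- sensors.get_tcp_pos(): TCP position.
- sensors.get_orientation(): TCP orientation.
- sensors.get_force(): force on the tool from outside, world axes, zero at the start.
- sensors.get_ft_torque(): the same for the moment, N m.
- sensors.get_width(): opening from 0.0 (shut) to 1.0 (fully open).
- sensors.get_finger_force(): force on a finger pad.
Only numpy, scipy, OpenCV 4.12 (cv2) and the standard library are available. Lean on these libraries where they do the work, as an engineer would, in place of code of your own. Each camera call takes 0.05 s, during which the arm holds its last target. There are 200 camera calls.

## Working session

There is one attempt and no reset: what is moved stays moved. The work goes in short steps, each a Python script; the robot and the scene stay as the last script left them, time stands still between calls to the robot, and variables do not carry over. Pictures are saved under pics/ and viewed, at most 10 in all, crops included, and the job is handed in when it is done.

```bash
mkdir -p pics; cat > h.py <<'E'
import numpy as np, cv2
from station import ctrl, planner, optics, sensors
def lm(t,cam):
    E=np.array(optics.camera_params(cam)["extrinsics"]); out=[]
    for d in optics.landmark_of(t,cam):
        out.append((round(d["confidence"],2),np.round((np.linalg.inv(E)@np.r_[d["centre"],1])[:3],4)))
    return out
E
python3 - <<'E'
from h import *
a=optics.capture("scene");cv2.imwrite("pics/s.png",a)
b=optics.capture("top");cv2.imwrite("pics/t.png",b)
for c in("scene","top"):
    for t in["stand","stop","rod_end","part","clamp_grip","clamp_pivot","wood_block","tee_key","hammer"]: print(c,t,lm(t,c))
print(sensors.get_clock(),sensors.get_orientation(),sensors.get_width(),sensors.get_force())
E
```

```text
scene stand [(0.6, array([ 0.6187,  0.0831, -0.0046]))]
scene stop [(0.97, array([0.6163, 0.0818, 0.2353]))]
scene rod_end [(0.8, array([0.6174, 0.0831, 0.0973]))]
scene part [(0.86, array([0.6208, 0.089 , 0.0121])), (0.85, array([ 0.5192,  0.3337, -0.0034])), (0.6, array([ 0.4159, -0.0056,  0.0023]))]
scene clamp_grip [(0.87, array([0.5265, 0.0793, 0.1799]))]
scene clamp_pivot [(0.85, array([0.606 , 0.0612, 0.1797]))]
scene wood_block [(0.67, array([0.7677, 0.044 , 0.    ]))]
scene tee_key [(0.62, array([ 0.5957, -0.0847,  0.001 ]))]
scene hammer [(0.7, array([0.7409, 0.256 , 0.0016]))]
top stand [(0.76, array([ 0.6184,  0.0799, -0.0015]))]
top stop [(0.64, array([0.5279, 0.0768, 0.1818])), (0.54, array([0.6172, 0.0836, 0.235 ]))]
top rod_end []
top part [(0.92, array([0.3808, 0.1457, 0.0028])), (0.89, array([ 0.5193,  0.3343, -0.0039])), (0.66, array([ 0.4192, -0.0048,  0.0025])), (0.59, array([0.6229, 0.0887, 0.0176]))]
top clamp_grip [(0.74, array([0.5274, 0.0778, 0.1787]))]
top clamp_pivot [(0.85, array([0.6087, 0.0524, 0.1807]))]
top wood_block [(0.88, array([0.7756, 0.0382, 0.0018]))]
top tee_key [(0.6, array([ 0.5958, -0.0898, -0.0026]))]
top hammer [(0.96, array([0.7435, 0.2525, 0.003 ])), (0.16, array([0.6254, 0.0884, 0.0135]))]
1.0 [ 2.19531900e-05  2.24475417e-01  9.74479752e-01 -1.78509010e-05] 1.000245560339508 [ 0.8631255   0.4408922  -0.03380209]
```

View pics/s.png

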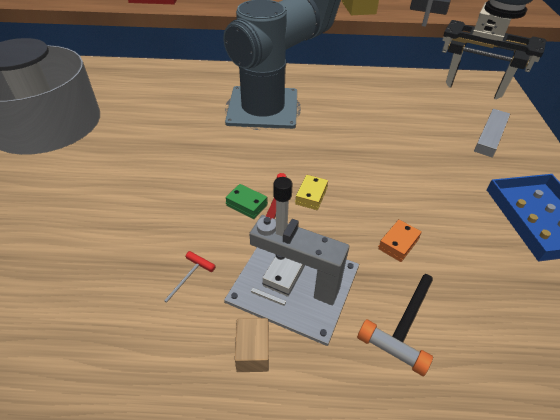

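View pics/t.png

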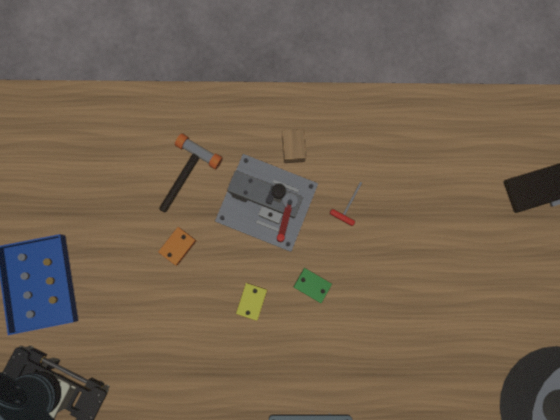

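```bash
cat >> h.py <<'E'
from scipy.spatial.transform import Rotation as R
def down(th):  # tool down, closing axis at world angle th
    y=np.array([np.cos(th),np.sin(th),0]); z=np.array([0,0,-1.])
    q=R.from_matrix(np.c_[np.cross(y,z),y,z]).as_quat(); return [q[3],q[0],q[1],q[2]]
E
python3 - <<'E'
from h import *
for th in np.radians([-110,70]):
    for d in (0,.75,1.5):
        j=planner.ik([.56,.03,.25],down(th+d)); print(th,d,None if j is None else np.round(j,2))
q=sensors.get_orientation(); print(R.from_quat([q[1],q[2],q[3],q[0]]).as_matrix().round(2))
th=np.radians(-110) if 0 else np.radians(70)
ctrl.grip(0.0)
ctrl.move_to([.56,.06,.42],down(th))
a=optics.capture("wrist");cv2.imwrite("pics/w.png",a)
for t in["stop","part","clamp_grip","clamp_pivot","stand","tee_key"]: print(t,lm(t,"wrist"))
print(sensors.get_clock(),sensors.get_tcp_pos(),sensors.get_force())
E
```

```text
-1.9198621771937625 0 [-0.15  0.26  1.46 -0.    1.43  1.77]
-1.9198621771937625 0.75 [-0.15  0.26  1.46 -0.    1.43  1.02]
-1.9198621771937625 1.5 [-0.15  0.26  1.46 -0.    1.43  0.27]
1.2217304763960306 0 [-0.15  0.26  1.46 -0.    1.43 -1.37]
1.2217304763960306 0.75 [-0.15  0.26  1.46 -0.    1.43 -2.12]
1.2217304763960306 1.5 [-0.15  0.26  1.46 -0.    1.43 -2.87]
[[-0.9   0.44  0.  ]
 [ 0.44  0.9  -0.  ]
 [-0.   -0.   -1.  ]]
stop [(0.91, array([0.6231, 0.0813, 0.2338]))]
part [(0.94, array([0.5133, 0.3359, 0.0028])), (0.83, array([0.3778, 0.1459, 0.0063])), (0.76, array([ 0.4222, -0.0083,  0.0045])), (0.62, array([0.6216, 0.091 , 0.0123]))]
clamp_grip [(0.62, array([0.5272, 0.0809, 0.1833]))]
clamp_pivot [(0.62, array([0.6111, 0.0535, 0.1814]))]
stand [(0.83, array([0.6175, 0.083 , 0.0015])), (0.24, array([0.5267, 0.0775, 0.1815]))]
tee_key [(0.78, array([ 0.5961, -0.0838,  0.0022]))]
4.8667 [0.55994033 0.06039039 0.41989923] [-0.98101255 -0.43925652 -0.74967691]
```

View pics/w.png

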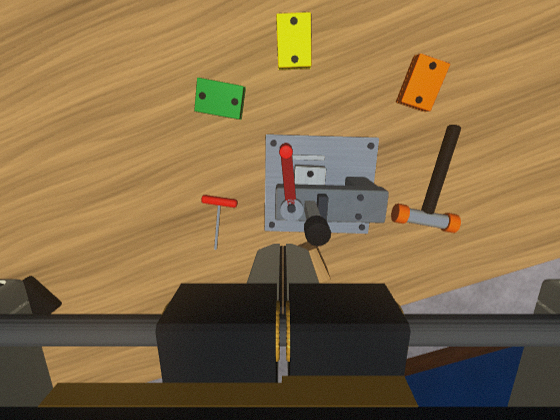

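The wrist view shows the stand centrally: knob at about (317,232), grip post top (286,152), pivot (291,208). The base plate edges line up with the picture, so the stand's yaw is about -20°. The landmarks agree: stop at (0.6185, 0.082) and clamp at about 0.08 rad.

```bash
python3 - <<'E'
from h import *
S=[.6185,.082]; th=np.radians(-110)
ctrl.move_to(S+[.30],down(th)); ctrl.hold(.3)
f0=np.mean([sensors.get_force()[2] for _ in range(5)]); print("f0",f0)
ctrl.line_to(S+[.272],.05)
z=.272; t0=sensors.get_clock()
for i in range(30):
    z-=.0005; ctrl.line_to(S+[z],.02); f=sensors.get_force()[2]-f0
    if i%4==0 or f>1: print(i,round(z,4),round(sensors.get_tcp_pos()[2],5),round(f,2),round(sensors.get_clock()-t0,2))
    if f>1.5 : break
for i in range(6):
    z-=.0003; ctrl.line_to(S+[z],.02); f=sensors.get_force()[2]-f0
    print(round(z,4),round(sensors.get_tcp_pos()[2],5),round(f,2),round(sensors.get_clock()-t0,2))
    if f>7: break
print(sensors.get_clock())
E
```

```text
f0 0.7657176742780012
0 0.2715 0.27182 -0.59 0.25
4 0.2695 0.26945 -0.7 1.25
8 0.2675 0.26743 -0.51 2.25
12 0.2655 0.26544 -1.45 3.25
16 0.2635 0.26383 1.86 4.25
0.2632 0.26341 2.76 4.5
0.2629 0.26293 2.5 4.75
0.2626 0.26255 2.06 5.0
0.2623 0.26227 2.38 5.25
0.262 0.26196 1.68 5.5
0.2617 0.26167 2.2 5.75
14.3083
```

```bash
python3 - <<'E'
from h import *
S=[.6185,.082]; f0=.77
ctrl.line_to(S+[.2360],.012); F=lambda: np.mean([sensors.get_force()[2] for _ in range(5)])-f0
z=.2360; print(F()); L=[]
while z>.214:
    z-=.0003; ctrl.line_to(S+[z],.02); f=F(); L.append((round(z,4),round(f,1)))
    if f>5: break
print(L[-12:],len(L))
for i in range(8):
    ctrl.hold(.1); f=F(); print(round(z,5),round(sensors.get_tcp_pos()[2],5),round(f,2))
    if f>10: break
    z-=.0001; ctrl.line_to(S+[z],.02)
ctrl.hold(.4); print(F(),sensors.get_tcp_pos(),sensors.get_clock())
E
```

```text
1.7777888406028337
[(0.2315, np.float64(1.5)), (0.2312, np.float64(1.9)), (0.2309, np.float64(2.0)), (0.2306, np.float64(1.5)), (0.2303, np.float64(2.2)), (0.23, np.float64(2.2)), (0.2297, np.float64(2.0)), (0.2294, np.float64(2.1)), (0.2291, np.float64(2.1)), (0.2288, np.float64(3.3)), (0.2285, np.float64(4.0)), (0.2282, np.float64(5.7))] 26
0.2282 0.22895 6.03
0.2281 0.22894 6.29
0.228 0.22894 6.78
0.2279 0.22893 6.18
0.2278 0.22889 7.34
0.2277 0.22891 7.48
0.2276 0.22892 7.87
0.2275 0.22889 9.37
8.97518583247484 [0.61857333 0.08197666 0.22889456] 26.3
```

```bash
python3 - <<'E'
from h import *
yaw=np.radians(-20); P=np.array([.6088,.0557]); r=.085
def pose(c,z):
    a=np.pi+yaw+c; return list(P+r*np.array([np.cos(a),np.sin(a)]))+[z], down(yaw-np.pi/2+c)
S=[.6185,.082]
ctrl.line_to(S+[.275],.1)
p,q=pose(.08,.275); ctrl.line_to(p,.15,q); ctrl.grip(.6,15)
p,q=pose(.08,.166); ctrl.line_to(p,.1,q)
print(sensors.get_force(),sensors.get_clock())
ctrl.grip(0.,25); print("w",sensors.get_width()*93,sensors.get_force(),sensors.get_finger_force())
for c in np.arange(.2,1.46,.125):
    p,q=pose(c,.166); ctrl.line_to(p,.07,q)
    print(round(c,2),np.round(sensors.get_force(),1),np.round(np.array(sensors.get_tcp_pos())-p,4),round(sensors.get_width()*93,1))
    if np.linalg.norm(sensors.get_force())>45: break
print(sensors.get_clock())
E
```

```text
[0.33788612 0.45368305 0.3411526 ] 29.9333
w 17.62178417805925 [-0.04687026 -0.15787854  0.14004574] 25.00007003545761
0.2 [-0.2 -0.8  0.2] [ 0.     -0.0001  0.    ] 18.0
0.32 [ 0.3 -1.3  0.8] [0.0001 0.0001 0.    ] 17.6
0.45 [ 0.7 -0.5 -0.1] [0.0002 0.0003 0.    ] 17.4
0.57 [ 1.3 -0.3 -0.4] [0.0002 0.0004 0.    ] 17.4
0.7 [ 2.6  0.1 -1.1] [0.0002 0.0004 0.    ] 17.4
0.82 [ 2.3  1.2 -1.3] [0.0003 0.0005 0.0001] 17.1
0.95 [ 3.2  0.7 -1.4] [0.0002 0.0004 0.    ] 17.2
1.08 [ 3.5  2.9 -1.5] [0.0001 0.0006 0.    ] 17.2
1.2 [ 5.1  3.2 -2.3] [ 0.0002  0.0004 -0.    ] 17.6
1.32 [ 4.8  2.  -2.1] [ 0.0002  0.0004 -0.    ] 17.9
1.45 [ 4.6  3.8 -2.1] [0.0001 0.0006 0.    ] 17.7
33.9167
```

```bash
python3 - <<'E'
from h import *
yaw=np.radians(-20); P=np.array([.6088,.0557]); r=.085
def pose(c,z):
    a=np.pi+yaw+c; return list(P+r*np.array([np.cos(a),np.sin(a)]))+[z], down(yaw-np.pi/2+c)
for c in (1.48,1.51,1.54):
    p,q=pose(c,.166); ctrl.line_to(p,.07,q); f=sensors.get_force()
    print(c,np.round(f,1))
    if np.linalg.norm(f)>22: break
ctrl.hold(.3); ctrl.grip(.6); p[2]=.29; ctrl.line_to(p,.1)
ctrl.line_to([.53,.0,.42],.15)
a=optics.capture("wrist")
cv2.imwrite("pics/w2.png",a)
for t in["stop","clamp_grip","clamp_pivot"]: print(t,lm(t,"wrist"))
a=optics.capture("scene"); cv2.imwrite("pics/s2.png",cv2.resize(a[150:360,180:400],None,fx=2.5,fy=2.5))
for t in["stop","clamp_grip","part","tee_key","wood_block","hammer"]: print(t,lm(t,"scene"))
print(sensors.get_clock())
E
```

```text
1.48 [2.5 5.4 0.2]
1.51 [-5.2  8.1  3.2]
1.54 [-10.2  10.9   9.6]
stop [(0.57, array([0.6231, 0.0843, 0.199 ]))]
clamp_grip []
clamp_pivot [(0.57, array([0.6097, 0.0563, 0.1814]))]
stop [(0.75, array([0.6178, 0.0819, 0.1969]))]
clamp_grip []
part [(0.83, array([ 0.4165, -0.005 ,  0.0043])), (0.8, array([0.3777, 0.1542, 0.0038])), (0.72, array([0.6196, 0.0893, 0.009 ])), (0.56, array([ 0.5172,  0.3383, -0.0035]))]
tee_key [(0.7, array([ 0.5946, -0.083 , -0.0019]))]
wood_block [(0.84, array([ 0.7742,  0.045 , -0.0008]))]
hammer [(0.75, array([7.371e-01, 2.546e-01, 1.000e-04]))]
38.7917
```

View pics/s2.png

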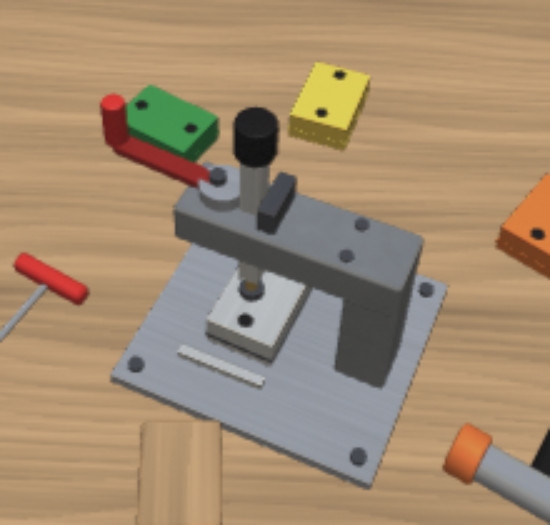

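The crop shows the handle in line with the arm, so it is closed: post at (114,110), pivot at (217,177). The foot is on the block at (251,290) and nothing else has moved. The force rise near 1.5 rad confirms the end stop.

```bash
python3 -c "
from h import *
print(ctrl.job_done())"
```

```text
the job is handed in; nothing more can be done
None
```

The job is handed in, with no verdict returned: the foot was lowered onto the block at about 7 N (estimated from the wrist force) and the clamp was swung to its end stop; in the last pictures the foot looks in contact, and the block, wooden block, T-handle key and hammer look unmoved.

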